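# Lay the tea set for two

### The job

Lay the washed tea set out on the wooden tray for two: stand each cup upright in the middle of the saucer of its own colour and close it with the lid of the same colour, and put the reddish-brown lid back on the teapot, every lid properly seated. Leave the saucers and the teapot where they stand, do not drop or tip over any of the crockery, and leave the soap bottle and the tea caddy alone.

Things in the scene. Friction and masses are not known exactly. Their poses are not given: they have to be found in the camera images.
- cup_blue: handleless blue tea cup, loose, upright, empty and open on the teal drying tray (tray floor 5 mm above the counter). 66 mm high; straight round side 62 mm in diameter from 24 mm up to the rim, below that narrowing to a 42 mm foot; wall 3 mm (mouth 56 mm inside); about 0.16 kg. Origin: centre of the foot's underside; z up.
- cup_yellow: handleless yellow tea cup, loose, upright, empty and open on the teal drying tray (tray floor 5 mm above the counter). 66 mm high; straight round side 62 mm in diameter from 24 mm up to the rim, below that narrowing to a 42 mm foot; wall 3 mm (mouth 56 mm inside); about 0.16 kg. Origin: centre of the foot's underside; z up.
- lid_blue: blue lid of the blue cup, loose, right way up on the drying tray, about 60 g. Heights from its origin (centre of underside, z up): plug 0 to 7 mm, 42 mm across at the bottom, 50 at the top, enters the cup's mouth; flange 66 mm across from 7 mm, domed to 13 mm in the middle, rests on the cup's rim; round knob 24 mm in diameter from 13 to 27 mm. Seated, its origin is 59 mm above the cup's.
- lid_yellow: yellow lid of the yellow cup, loose, right way up on the drying tray, about 60 g. Heights from its origin (centre of underside, z up): plug 0 to 7 mm, 42 mm across at the bottom, 50 at the top, enters the cup's mouth; flange 66 mm across from 7 mm, domed to 13 mm in the middle, rests on the cup's rim; round knob 24 mm in diameter from 13 to 27 mm. Seated, its origin is 59 mm above the cup's.
- lid_pot: reddish-brown teapot lid, loose, right way up on the drying tray, about 90 g. Heights from its origin (centre of underside, z up): plug 0 to 7 mm, 52 mm across at the bottom, 60 at the top, enters the pot's mouth; flange 80 mm across from 7 mm, domed to 13 mm in the middle; knob: 16 mm neck, then a round button 24 mm in diameter from 19 to 31 mm. Seated, its origin is 60 mm above the pot's.
- saucer_blue: blue glazed saucer, loose, on the brown wooden serving tray (tray floor 6 mm above the counter); 110 mm across, rim 12 mm high, flat round well 68 mm across in the middle whose floor is 5 mm above the saucer's underside. Origin: centre of the underside; z up. It belongs to the cup of the same colour.
- saucer_yellow: yellow glazed saucer, loose, on the brown wooden serving tray (tray floor 6 mm above the counter); 110 mm across, rim 12 mm high, flat round well 68 mm across in the middle whose floor is 5 mm above the saucer's underside. Origin: centre of the underside; z up. It belongs to the cup of the same colour.
- pot: reddish-brown teapot, lid off, loose, about 0.42 kg, on the serving tray; round body 98 mm in diameter, open mouth at the top 67 mm inside, rim 67 mm above the underside. Origin: centre of the underside, z up through the mouth; the spout points along its +x (tip 86 mm from the middle, 70 mm high), the loop handle along -x (reaching 90 mm from the middle, 62 mm high).
- soap_bottle: bystander: green dish-soap bottle with a white cap, 64 mm in diameter, 200 mm high, on the counter beyond the trays. Origin: centre of the underside.
- tea_caddy: bystander: round tea caddy, steel with a pink-red paper band, 74 mm in diameter, 110 mm high, on the counter beyond the trays. Origin: centre of the underside.
Things that resemble listed ones, but are neither listed nor needed, are in the scene too. There is more than one size of the cup_blue; the job needs the smallest.

How it is judged:
By the outcome, as a careful person would: the job done as asked, in the order asked, and still so for the second after the job is handed in, with the robot touching nothing.
It also fails if it takes over 141 s, if anything falls off the work surface, if the arm or the gripper's body presses on something with over 40 N, if the wrist force passes 120 N, or if a joint passes its speed limit or range.

### The arm

A 7-joint arm with a two-finger parallel gripper is mounted at the origin on the work surface. World frame = base frame: x ahead of the robot, y to its left, z up, the work surface at z = 0. Lengths are in m, angles in rad, forces in N, time in s.
With the tool pointing down it reaches from about 0.425 to 0.875 m from the base axis. Payload 4.7 kg.
Tool frame: the origin (TCP) lies on the mounting face of the last link; the fingertips stand 182 mm ahead of it and the grasp point (between the pads) lies ahead of it (ctrl.grip_point_offset is the z of the grasp point in the tool frame, in m); z points along the fingers, y is the line along which they close (so a half turn about z gives the same grasp; the last joint's range is limited). The gripper opens to 87 mm and grips with 3 to 60 N. Pads are 19 mm wide; open, the fingers measure 117 mm over their backs; the gripper's body (75 mm by 190 mm) begins 51 mm behind the grasp point.
Start: joints at [1.144, 0.321, -0.07, 1.45, 0.023, 1.371, -0.057], TCP at [0.277, -0.588, 0.405] pointing down, gripper open.
Joint ranges: [-2.86, 2.86], [-0.3, 2.09], [-1.38, 1.24], [0.06, 2.45], [-1.56, 4.7], [0.09, 2.05], [-2.69, 2.69]. Speed limits (rad/s): [2.57, 2.57, 3.14, 3.14, 3.14, 3.14, 3.14].

### API

Orientations are given as a rotation vector (axis times angle).
In Python, from bench import ctrl gives the robot as it stands.
- The arm moves only by the tool hand_motion, called after "Emit:" as name(argument=value, ...) on one line, values as JSON. Schema: {"type":"object","properties":{"motion":{"type":"array","items":{"type":"object","properties":{"tx":{"type":"number"},"ty":{"type":"number"},"tz":{"type":"number"},"yaw":{"type":"number"},"jaw":{"type":"number"}},"additionalProperties":false,"required":["jaw"]},"minItems":1,"maxItems":20},"grip_n":{"type":"number"},"only":{"type":"string"},"quiet":{"type":"boolean"},"lines":{"type":"string"}},"required":["motion"],"additionalProperties":false}. motion is a list of rows, 1 to 20 of them, each an object with the fields tx, ty, tz (the shift in parts of the range, where 1.0 means 0.8 m), yaw (a turn about the tool's z in fractions of the full range, 1 being 180 degrees), jaw (the opening from 0.0 (shut) to 1.0 (fully open)); a field left out counts as zero (the opening has to be given); each row is the pose to reach, as a shift and turn from the pose commanded when the call began, along the tool's axes at that moment; what a row does not reach only later rows make up. A row lasts 1/10 s, in which the tool goes at most 0.05 m and 0.15 rad, less where a joint would pass 70% of its speed; a pose out of reach is approached as far as the arm can. The fingers move at their own pace and stop on an object; grip_n is the grip in N (left out, the last holds). Time passes only in rows, so rows that do not move let the fingers close. The tool returns the time, the measured TCP pose, the force, the opening and the grip force at its end. only (a regular expression) keeps the lines of the reply that match it, lines (a string "A,B") keeps lines A to B, and quiet returns only ok. Shift and turn numbers lie between -1 and 1, and a call with a number outside is refused. Input that does not fit is refused with a message, and nothing moves.
- ctrl.get_state(): the state, without advancing time (a new reading comes with each control period).
- ctrl.get_image(name): name is "scene" or "top"; returns (picture, depth): 400x640x3 uint8, red, green, blue; 400x640 float32, m along the optical axis (not along the pixel's ray), 0 where there is no reading.
- ctrl.camera_model(name): a dict with "vertical_fov" (degrees; the focal length in pixels is half the picture's height over the tangent of half this angle, whatever the lens; pixels are square), "cx", "cy" (the principal point, pixels), "rvec" (rotation vector, rad) and "tvec" (3), from world to camera coordinates, as OpenCV has them. Camera axes: x right, y down, z forward; pixel columns grow to the right and rows downward; lengths in m; the calibration is good to about 2 mm. A picture is of the moment at which its call begins. camera_model takes no time and is no camera call.
- ctrl.close_job(): hands the job in; it is judged then, once.
The state is a dict: "time": time; "joint_positions": joint angles; "qd": joint speeds; "joint_torque": joint torques, N m; "position": TCP position; "tool_rot": TCP orientation; "ft_force": force on the tool from outside, world axes, zero at the start; "torque": the same for the moment, N m; "grip_width": opening from 0.0 (shut) to 1.0 (fully open); "grip_force": force on a finger pad.
Only numpy, scipy, OpenCV 4.12 (cv2) and the standard library are available. Lean on these libraries where they do the work, as an engineer would, in place of code of your own. Each camera call takes 0.05 s, during which the arm holds its last target. There are 200 camera calls.

## Working session

There is one attempt and no reset: what is moved stays moved. The work goes in short steps, Python scripts to look and compute and a tool call to move; the robot and the scene stay as the last step left them, time stands still between calls to the robot, and variables do not carry over. Pictures are saved under pics/ and viewed, at most 14 in all, crops included, and the job is handed in when it is done.

```bash
ls; mkdir -p pics; cat > h.py <<'E'
import numpy as np, cv2
from bench import ctrl
def cam(n):
    m=ctrl.camera_model(n); R=cv2.Rodrigues(np.array(m["rvec"],float))[0]; t=np.array(m["tvec"],float).ravel()
    return m,R,t,200/np.tan(np.radians(m["vertical_fov"])/2)
def cloud(n,d):
    m,R,t,f=cam(n); v,u=np.mgrid[0:400,0:640]
    P=np.stack([(u-m["cx"])*d/f,(v-m["cy"])*d/f,d],-1)
    return (P-t)@R
def snap(n):
    p,d=ctrl.get_image(n); np.savez(f"pics/{n}.npz",p=p,d=d); return p,d
E
python3 - <<'E'
from h import *
for n in("top","scene"):
    p,d=snap(n); cv2.imwrite(f"pics/{n}0.png",cv2.resize(p[:,:,::-1],(800,500)))
    m,R,t,f=cam(n); print(n,m,f,-R.T@t)
s=ctrl.get_state(); print(s, ctrl.grip_point_offset)
E
```

```text
pics
top {'vertical_fov': 55.47565228765213, 'cx': 318.63233103278264, 'cy': 193.06058573406293, 'rvec': array([ 2.1361446 , -2.19469602,  0.11265607]), 'tvec': array([0.06333239, 0.60603465, 0.88486803])} 380.33356485998394 [0.51014805 0.04604488 0.94440948]
scene {'vertical_fov': 54.75410217019535, 'cx': 316.3635532337509, 'cy': 203.23713045230664, 'rvec': array([ 1.51229409,  2.16752143, -0.75683419]), 'tvec': array([ 0.13535751, -0.44811318,  1.40801506])} 386.2176541431204 [1.20778556 0.28647397 0.81290849]
{'time': 0.1, 'joint_positions': array([ 1.14409648,  0.32172052, -0.07009351,  1.45154702,  0.02260892,
        1.37079068, -0.0569424 ]), 'qd': array([ 8.14992117e-04, -1.01233614e-03, -9.50550907e-05, -7.43624706e-04,
       -2.67399609e-03,  3.72077742e-04,  2.73739043e-04]), 'joint_torque': array([-6.02317286e-04, -4.92572486e+01, -4.05899137e-01, -3.13400352e+01,
       -6.40489510e-02,  3.95426864e-02,  7.92841070e-05]), 'position': array([ 0.2772271 , -0.58771252,  0.40379211]), 'tool_rot': array([-3.06402479e+00, -6.86454880e-01,  7.26701341e-04]), 'ft_force': array([-1.17964011, -0.68758171,  0.21742312]), 'torque': array([-0.00207584, -0.02440629, -0.01480283]), 'grip_force': 0.0, 'grip_width': 0.9993047511838257} 0.1635
```

View pics/top0.png

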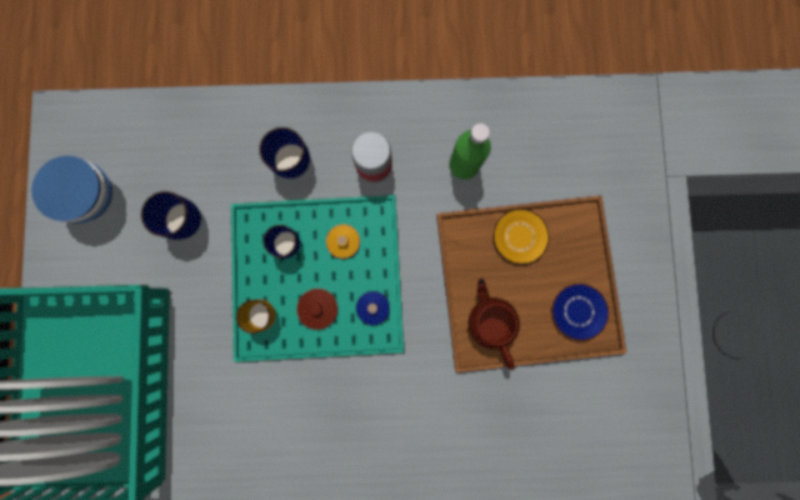

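View pics/scene0.png

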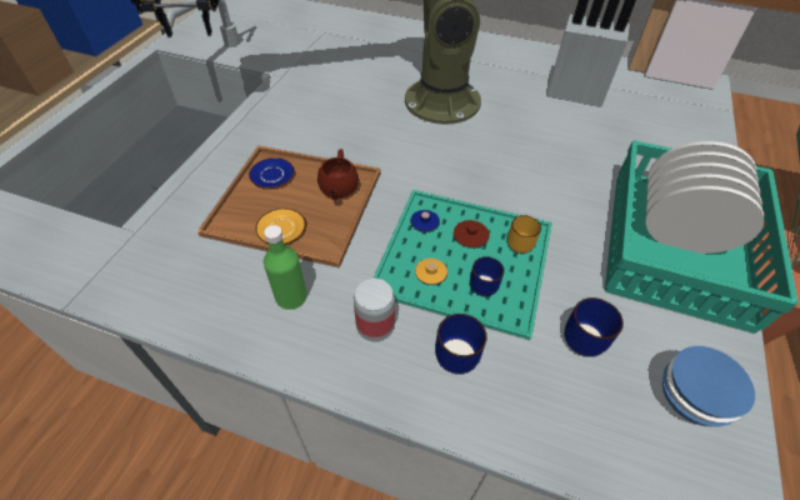

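The top picture (800x500) shows three candidates for cup_blue: (283,242) on the drying tray, and (286,153) and (171,215), larger, on the counter. By the description I choose (283,242). The other things are the yellow cup (257,316), yellow lid (343,241), pot lid (317,309), blue lid (373,308), saucers (521,237) and (580,312), and the pot (494,323), with its spout either at the top (482,290) or the bottom (507,360).

```bash
cat > meas.py <<'E'
from h import *
from scipy.optimize import least_squares
# name: center px in top (640x400), z band, radius px
def fit(P,r=None):
    f=lambda q:(np.hypot(P[:,0]-q[0],P[:,1]-q[1])-(q[2] if r is None else r))
    s=least_squares(f,[*np.median(P[:,:2],0),0.03],loss="soft_l1",f_scale=0.002); return s.x
def near(n,c,rad,z0,z1):
    z=np.load(f"pics/{n}.npz"); C=cloud(n,z["d"]).reshape(-1,3)
    k=(z["d"].ravel()>0)&(np.hypot(C[:,0]-c[0],C[:,1]-c[1])<rad)&(C[:,2]>z0)&(C[:,2]<z1); return C[k]
E
python3 - <<'E'
from meas import *
z=np.load("pics/top.npz"); C=cloud("top",z["d"])
for n,u,v in [("counter",330,450),("cupB",283,242),("cupY",257,316),("lidY",343,241),("lidP",317,309),("lidB",373,308),("sauY",521,237),("sauB",580,312),("pot",494,323),("potend_up",482,290),("potend_dn",507,360),("big1",286,153),("big2",171,215),("caddy",371,147),("soap",480,132)]:
    c=C[int(v*.8),int(u*.8)]; print(n,c.round(3))
    for cam_ in ("top","scene"):
        P=near(cam_,c,.06,0.008,0.25)
        if len(P) and not n.startswith("count"): print("   ",cam_,len(P),"zpct",np.percentile(P[:,2],[5,50,90,99]).round(4), "mid",((P[:,:2].min(0)+P[:,:2].max(0))/2).round(4),"ext",np.ptp(P[:,:2],axis=0).round(3))
p=z["p"][:,:,::-1]
a=cv2.resize(p[150:300,170:340],(800,706))[:600]; cv2.imwrite("pics/c1.png",a)
b=cv2.resize(p[155:305,345:505],(640,600)); cv2.imwrite("pics/c2.png",b)
E
```

```text
counter [ 0.214  0.188 -0.001]
cupB [0.615 0.274 0.017]
    top 658 zpct [0.0135 0.0281 0.0695 0.072 ] mid [0.6128 0.2639] ext [0.092 0.069]
    scene 696 zpct [0.0165 0.0466 0.0691 0.072 ] mid [0.6156 0.2674] ext [0.067 0.064]
cupY [0.473 0.325 0.016]
    top 819 zpct [0.0109 0.0218 0.069  0.072 ] mid [0.4731 0.3204] ext [0.096 0.107]
    scene 687 zpct [0.0131 0.0456 0.0685 0.0719] mid [0.4723 0.3228] ext [0.083 0.105]
lidY [0.613 0.155 0.031]
    top 582 zpct [0.0118 0.0154 0.0294 0.0327] mid [0.6055 0.1535] ext [0.088 0.092]
    scene 427 zpct [0.0121 0.0154 0.0296 0.0331] mid [0.618 0.165] ext [0.072 0.08 ]
lidP [0.483 0.206 0.032]
    top 867 zpct [0.012  0.0151 0.0195 0.0363] mid [0.4795 0.2108] ext [0.101 0.107]
    scene 509 zpct [0.012  0.0154 0.0298 0.0363] mid [0.4851 0.2099] ext [0.08  0.079]
lidB [0.482 0.1   0.03 ]
    top 696 zpct [0.0109 0.015  0.0286 0.0325] mid [0.4744 0.0897] ext [0.09 0.09]
    scene 381 zpct [0.0106 0.0155 0.0294 0.0329] mid [0.4732 0.0902] ext [0.091 0.09 ]
sauY [ 0.613 -0.194  0.01 ]
    top 1506 zpct [0.0087 0.0129 0.0172 0.0198] mid [ 0.6135
[... 1047 characters left out ...]
 0.084]
    scene 1599 zpct [0.0145 0.0534 0.0887 0.0914] mid [0.782  0.2592] ext [0.086 0.084]
big2 [0.674 0.497 0.017]
    top 1091 zpct [0.0132 0.0458 0.0886 0.0919] mid [0.6638 0.4764] ext [0.084 0.079]
    scene 1533 zpct [0.0164 0.0573 0.0881 0.0915] mid [0.6671 0.4776] ext [0.086 0.079]
caddy [0.774 0.093 0.107]
    top 1051 zpct [0.0308 0.1075 0.1099 0.1116] mid [0.7641 0.0923] ext [0.071 0.073]
    scene 1375 zpct [0.0211 0.099  0.1094 0.1109] mid [0.7713 0.0944] ext [0.071 0.073]
soap [ 0.765 -0.09   0.2  ]
    top 1041 zpct [0.0292 0.1308 0.1979 0.2005] mid [ 0.762  -0.0893] ext [0.062 0.063]
    scene 1468 zpct [0.02   0.1173 0.1894 0.1994] mid [ 0.7674 -0.0866] ext [0.062 0.06 ]
```

View pics/c1.png

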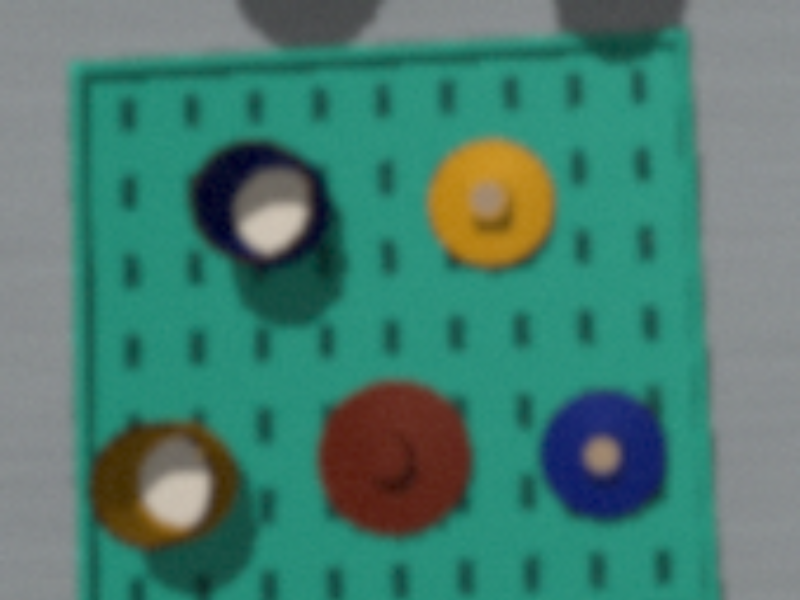

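View pics/c2.png

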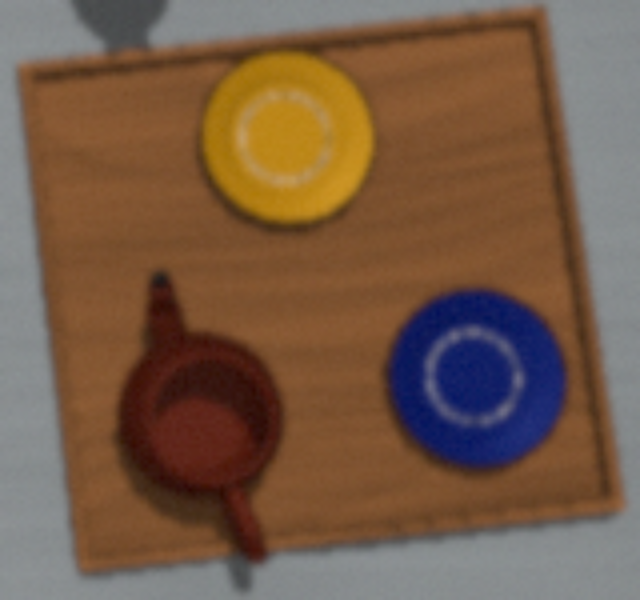

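The crop shows the chosen cup at (255,203), clearly a small cup (about 64 mm wide, 72 mm top); the two others are about 82 mm wide and 90 mm high. The pot's spout points up in the image (160,280) and its handle down (255,540). Next I refine the centres.

```bash
cat > loc.py <<'E'
from meas import *
O={"cupB":((.613,.265),.042,.060,.080),"cupY":((.473,.322),.042,.060,.080),
"lidY":((.612,.155),.045,.0115,.040),"lidP":((.482,.208),.05,.0115,.045),"lidB":((.482,.1),.045,.0115,.04),
"sauY":((.614,-.195),.062,.0130,.022),"sauB":((.464,-.302),.062,.0130,.022),"pot":((.446,-.130),.046,.066,.080)}
def loc(names=O):
  for n in names:
    c0,rad,z0,z1=O[n]
    for cm in("top","scene"):
        c=c0
        for _ in range(3):
            P=near(cm,c,rad,z0,z1)
            if n[:3]=="sau" : P=P[np.hypot(*(P[:,:2]-c).T)>.042]
            if n[:3] in("cup","pot","sau"): s=fit(P); c=s[:2]; e=s[2]
            else: c,e=cv2.minEnclosingCircle(P[:,:2].astype(np.float32)); 
        mid=(P[:,:2].min(0)+P[:,:2].max(0))/2
        print(n,cm,len(P),np.round(c,4),"r",round(e,4),"mid",mid.round(4),np.ptp(P[:,:2],axis=0).round(3))
        if n[:3]=="lid":
            K=near(cm,c,.03,.027,.05); print("    knob",len(K),K[:,:2].mean(0).round(4),((K[:,:2].min(0)+K[:,:2].max(0))/2).round(4),K[:,2].max().round(4))
if __name__=="__main__":
    loc()
    # colour-based: saucer/lid silhouettes via mask and plane intersection
    H={"lidY":(15,35,.012,O["lidY"][0],.045),"sauY":(15,35,.016,O["sauY"][0],.065),"lidB":(105,130,.014,O["lidB"][0],.045),"sauB":(105,130,.016,O["sauB"][0],.065),"lidP":(-8,10,.014,O["lidP"][0],.05)}
    for n,(h0,h1,zz,c,rad) in H.items():
      for cm in("top","scene"):
        p=np.load(f"pics/{cm}.npz")["p"]; hsv=cv2.cvtColor(p,cv2.COLOR_RGB2HSV).astype(int); h=hsv[...,0]; h=np.where(h>170,h-180,h)
        m,R,t,f=cam(cm); v,u=np.mgrid[0:400,0:640]
        ray=np.stack([(u-m["cx"])/f,(v-m["cy"])/f,np.ones_like(u)],-1)@R; o=-R.T@t
        W=o+ray*((zz-o[2])/ray[...,2])[...,None]
        k=(h>=h0)&(h<=h1)&(hsv[...,1]>130)&(np.hypot(W[...,0]-c[0],W[...,1]-c[1])<rad)
        Q=W[k][:,:2]; cc,r=cv2.minEnclosingCircle(Q.astype(np.float32)); print("col",n,cm,len(Q),"mean",Q.mean(0).round(4),"mec",np.round(cc,4),round(r,4))
E
python3 loc.py
```

```text
cupB top 156 [0.6105 0.2678] r 0.0292 mid [0.61   0.2679] [0.06  0.061]
cupB scene 184 [0.6144 0.2689] r 0.0293 mid [0.6142 0.2691] [0.063 0.061]
cupY top 166 [0.4733 0.3163] r 0.0292 mid [0.4736 0.3164] [0.059 0.06 ]
cupY scene 175 [0.4765 0.3176] r 0.0294 mid [0.4767 0.3172] [0.065 0.061]
lidY top 556 [0.613  0.1571] r 0.0335 mid [0.6128 0.1568] [0.065 0.064]
    knob 75 [0.6123 0.1572] [0.6124 0.1571] 0.0352
lidY scene 415 [0.6159 0.1566] r 0.0346 mid [0.6158 0.1579] [0.068 0.066]
    knob 58 [0.6167 0.1579] [0.6153 0.1579] 0.0355
lidP top 838 [0.4819 0.2094] r 0.0401 mid [0.4825 0.2095] [0.077 0.078]
    knob 81 [0.482  0.2087] [0.4818 0.2093] 0.0376
lidP scene 491 [0.4846 0.21  ] r 0.041 mid [0.4851 0.2103] [0.08  0.078]
    knob 60 [0.4875 0.2101] [0.4861 0.2102] 0.0381
lidB top 576 [0.4806 0.1013] r 0.0336 mid [0.4807 0.1017] [0.065 0.066]
    knob 75 [0.481  0.1012] [0.4812 0.1007] 0.0347
lidB scene 313 [0.4842 0.1018] r 0.0346 mid [0.4833 0.1023] [0.067 0.065]
    knob 49 [0.4845 0.1022] [0.484  0.1017] 0.034
sauY top 626 [ 0.6143 -0.1932] r 0.0496 mid [ 0.6168 -0.193 ] [0.1
[... 367 characters left out ...]
 -0.1262] [0.077 0.076]
col lidY top 511 mean [0.6129 0.157 ] mec [0.6131 0.1578] 0.0332
col lidY scene 364 mean [0.6152 0.1575] mec [0.6137 0.1571] 0.0327
col sauY top 1628 mean [ 0.6129 -0.1939] mec [ 0.6148 -0.1974] 0.0615
col sauY scene 675 mean [ 0.6061 -0.1932] mec [ 0.617  -0.1926] 0.0595
col lidB top 461 mean [0.4814 0.1001] mec [0.4815 0.0998] 0.0323
col lidB scene 261 mean [0.4866 0.102 ] mec [0.4837 0.1012] 0.0321
col sauB top 1262 mean [ 0.4631 -0.3003] mec [ 0.4636 -0.2997] 0.0519
col sauB scene 528 mean [ 0.4639 -0.3006] mec [ 0.4642 -0.2997] 0.0516
col lidP top 749 mean [0.4825 0.2086] mec [0.4826 0.2087] 0.038
col lidP scene 446 mean [0.4857 0.2097] mec [0.4853 0.2093] 0.0383
```

```bash
cat > go.py <<'E'
import sys
from h import *
# usage: go.py x y ztip  -> shift in tool axes, and turn to world-aligned yaw (tool x=+x, y=-y)
s=ctrl.get_state(); R=cv2.Rodrigues(np.array(s["tool_rot"]))[0]; p=np.array(s["position"])
x,y,z=map(float,sys.argv[1:4])
d=R.T@(np.array([x,y,z+.182])-p)
print("t",round(s["time"],2),"tip",(p+R[:,2]*.182).round(4),"tool x",R[:,0].round(4),"z",R[:,2].round(4),"F",s["ft_force"].round(1),"w",round(s["grip_width"]*87,1))
print("shift",d.round(4),"turn",round(np.arctan2(-R[1,0]*-1,R[0,0]),4), "joints",s["joint_positions"].round(2))
E
python3 go.py .6124 .2684 .12
```

```text
t 0.1 tip [ 0.2771 -0.5874  0.2218] tool x [ 9.044e-01  4.267e-01 -1.000e-04] z [-8.0e-04  1.5e-03 -1.0e+00] F [-1.2 -0.7  0.2] w 86.9
shift [ 0.6684 -0.6311  0.1028] turn 0.4408 joints [ 1.14  0.32 -0.07  1.45  0.02  1.37 -0.06]
```

Careful with the scale: shifts go in shares of 0.8 m and turns go in shares of 180 degrees. That gives: 0.6684 m / 0.8 = 0.8355, 0.64 m / 0.8 = 0.8, 0.4408 rad / 3.1416 = 0.1403.

Emit:
hand_motion(motion=[{"tx":0.0438,"ty":-0.0413,"yaw":0.0159,"jaw":1},{"tx":0.0875,"ty":-0.0825,"yaw":0.0318,"jaw":1},{"tx":0.1313,"ty":-0.1238,"yaw":0.0477,"jaw":1},{"tx":0.175,"ty":-0.165,"yaw":0.0637,"jaw":1},{"tx":0.2188,"ty":-0.2063,"yaw":0.0796,"jaw":1},{"tx":0.2625,"ty":-0.2475,"yaw":0.0955,"jaw":1},{"tx":0.3063,"ty":-0.2888,"yaw":0.1114,"jaw":1},{"tx":0.35,"ty":-0.33,"yaw":0.1273,"jaw":1},{"tx":0.3938,"ty":-0.3713,"yaw":0.1403,"jaw":1},{"tx":0.4375,"ty":-0.4125,"yaw":0.1403,"jaw":1},{"tx":0.4813,"ty":-0.4538,"yaw":0.1403,"jaw":1},{"tx":0.525,"ty":-0.495,"yaw":0.1403,"jaw":1},{"tx":0.5688,"ty":-0.5363,"yaw":0.1403,"jaw":1},{"tx":0.6125,"ty":-0.5775,"yaw":0.1403,"jaw":1},{"tx":0.6563,"ty":-0.6188,"yaw":0.1403,"jaw":1},{"tx":0.7,"ty":-0.66,"tz":0.025,"yaw":0.1403,"jaw":1},{"tx":0.75,"ty":-0.7125,"tz":0.05,"yaw":0.1403,"jaw":1},{"tx":0.8,"ty":-0.75,"tz":0.0875,"yaw":0.1403,"jaw":1},{"tx":0.8355,"ty":-0.7889,"tz":0.1285,"yaw":0.1403,"jaw":1},{"tx":0.8355,"ty":-0.7889,"tz":0.1285,"yaw":0.1403,"jaw":1}], grip_n=20)

```text
time: 2.1
position: [0.6116, 0.2717, 0.2982]
tool_rot: [-3.141, -0.006, 0.008]
ft_force: [0.5, -0.4, 0.0]
grip_width: 1.0
grip_force: 0.0
```

```bash
python3 go.py .6124 .2684 .0325
```

```text
t 2.1 tip [0.6107 0.2719 0.1162] tool x [ 1.      0.004  -0.0048] z [-0.0048  0.001  -1.    ] F [ 0.5 -0.4  0. ] w 87.0
shift [0.0012 0.0034 0.0837] turn 0.004 joints [ 0.06  0.52 -0.7   1.5   0.34  1.24 -2.26]
```

Emit:
hand_motion(motion=[{"jaw":1},{"jaw":1},{"jaw":1}])

```text
time: 2.4
position: [0.6131, 0.2665, 0.3029]
tool_rot: [3.141, -0.003, 0.002]
ft_force: [-0.2, 0.0, 0.6]
grip_width: 1.0
grip_force: 0.0
```

```bash
python3 go.py .6124 .2684 .0325
```

```text
t 2.4 tip [0.6134 0.2663 0.1209] tool x [ 1.     -0.002   0.0015] z [ 0.0015 -0.001  -1.    ] F [-0.2  0.   0.6] w 87.0
shift [-0.0008 -0.002   0.0884] turn -0.002 joints [ 0.06  0.51 -0.7   1.5   0.34  1.25 -2.25]
```

Converted, 0.0875 m / 0.8 = 0.1094, 0.08 m / 0.8 = 0.1.

Emit:
hand_motion(motion=[{"tz":0.0375,"jaw":1},{"tz":0.0625,"jaw":1},{"tz":0.0875,"jaw":1},{"tz":0.1,"jaw":1},{"tz":0.1094,"jaw":1},{"tz":0.1094,"jaw":1},{"tz":0.1094,"jaw":1}])

```text
time: 3.1
position: [0.613, 0.2679, 0.2156]
tool_rot: [-3.141, 0.001, -0.002]
ft_force: [-0.5, 0.8, 0.2]
grip_width: 1.002
grip_force: 0.0
```

```bash
python3 go.py .6124 .2684 .0325; python3 - <<'E'
from h import *
p,d=snap("scene"); cv2.imwrite("pics/s1.png",cv2.resize(p[140:300,250:470,::-1],(800,582)))
E
```

```text
t 3.1 tip [0.6133 0.268  0.0336] tool x [ 1.0e+00 -5.0e-04  1.6e-03] z [ 1.6e-03  4.0e-04 -1.0e+00] F [-0.5  0.8  0.2] w 87.2
shift [-0.0006 -0.0005  0.0011] turn -0.0005 joints [ 0.04  0.6  -0.66  1.58  0.4   1.1  -2.29]
```

View pics/s1.png

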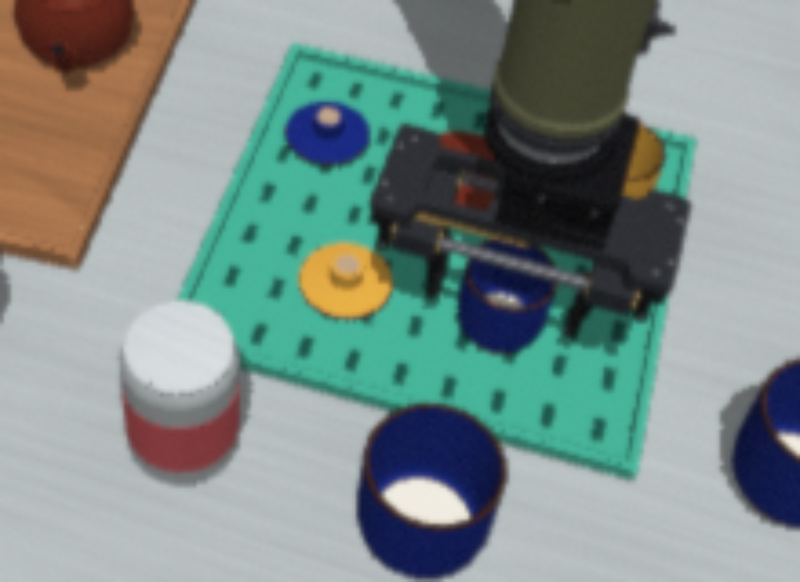

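The fingers, at (437,260) and (580,320), straddle the small cup at (505,310). I close on it.

Emit:
hand_motion(motion=[{"jaw":0.8},{"jaw":0.75},{"jaw":0.65},{"jaw":0.6},{"jaw":0.6},{"jaw":0.6},{"jaw":0.6}], grip_n=20)

```text
time: 3.85
position: [0.6126, 0.2681, 0.2145]
tool_rot: [3.142, 0.0, 0.0]
ft_force: [0.2, 0.0, 1.7]
grip_width: 0.714
grip_force: 20.0
```

```bash
python3 go.py .464 -.2995 .16
```

```text
t 3.85 tip [0.6126 0.2681 0.0325] tool x [1.e+00 0.e+00 1.e-04] z [ 1.e-04 -1.e-04 -1.e+00] F [0.2 0.  1.7] w 62.1
shift [-0.1486  0.5676 -0.1274] turn 0.0 joints [ 0.04  0.6  -0.66  1.58  0.4   1.1  -2.29]
```

Converted, 0.5676 m / 0.8 = 0.7095, -0.1486 m / 0.8 = -0.1858.

Emit:
hand_motion(motion=[{"tz":-0.0125,"jaw":0.6},{"tz":-0.0375,"jaw":0.6},{"tz":-0.075,"jaw":0.6},{"ty":0.0125,"tz":-0.1125,"jaw":0.6},{"tx":-0.0125,"ty":0.05,"tz":-0.1375,"jaw":0.6},{"tx":-0.025,"ty":0.1,"tz":-0.15,"jaw":0.6},{"tx":-0.0375,"ty":0.15,"tz":-0.15,"jaw":0.6},{"tx":-0.05,"ty":0.2,"tz":-0.15,"jaw":0.6},{"tx":-0.0625,"ty":0.25,"tz":-0.15,"jaw":0.6},{"tx":-0.075,"ty":0.3,"tz":-0.15,"jaw":0.6},{"tx":-0.0938,"ty":0.35,"tz":-0.15,"jaw":0.6},{"tx":-0.1063,"ty":0.4,"tz":-0.15,"jaw":0.6},{"tx":-0.1188,"ty":0.45,"tz":-0.15,"jaw":0.6},{"tx":-0.1313,"ty":0.5,"tz":-0.15,"jaw":0.6},{"tx":-0.1438,"ty":0.55,"tz":-0.15,"jaw":0.6},{"tx":-0.1563,"ty":0.6,"tz":-0.15,"jaw":0.6},{"tx":-0.1688,"ty":0.6438,"tz":-0.15,"jaw":0.6},{"tx":-0.1788,"ty":0.6813,"tz":-0.15,"jaw":0.6},{"tx":-0.1838,"ty":0.7,"tz":-0.15,"jaw":0.6},{"tx":-0.1858,"ty":0.7095,"tz":-0.15,"jaw":0.6}])

```text
time: 5.85
position: [0.4635, -0.3006, 0.3346]
tool_rot: [-3.142, 0.003, 0.0]
ft_force: [-0.2, -0.7, -1.3]
grip_width: 0.717
grip_force: 20.0
```

Emit:
hand_motion(motion=[{"jaw":0.6},{"jaw":0.6},{"jaw":0.6},{"jaw":0.6}])

```text
time: 6.25
position: [0.4645, -0.2982, 0.3345]
tool_rot: [-3.141, -0.004, -0.0]
ft_force: [0.8, -1.0, -0.5]
grip_width: 0.717
grip_force: 20.0
```

```bash
python3 go.py .464 -.2995 .0385
```

```text
t 6.25 tip [ 0.4646 -0.2982  0.1525] tool x [1.0e+00 2.3e-03 1.0e-04] z [ 1.e-04  2.e-04 -1.e+00] F [ 0.8 -1.  -0.5] w 62.4
shift [-0.0006  0.0013  0.114 ] turn 0.0023 joints [ 0.93  0.19 -0.45  1.78  0.09  1.2  -1.12]
```

Converted, 0.114 m / 0.8 = 0.1425, 0.113 m / 0.8 = 0.1413.

Emit:
hand_motion(motion=[{"tz":0.0375,"jaw":0.6},{"tz":0.075,"jaw":0.6},{"tz":0.1,"jaw":0.6},{"tz":0.1188,"jaw":0.6},{"tz":0.13,"jaw":0.6},{"tz":0.135,"jaw":0.6},{"tz":0.1388,"jaw":0.6},{"tz":0.1413,"jaw":0.6},{"tz":0.1425,"jaw":0.6},{"tz":0.1425,"jaw":0.6},{"tz":0.1425,"jaw":0.6}])

```text
time: 7.35
position: [0.4641, -0.2997, 0.2208]
tool_rot: [3.141, -0.0, 0.001]
ft_force: [-0.1, 0.7, -1.7]
grip_width: 0.717
grip_force: 20.0
```

```bash
python3 go.py .464 -.2995 .0385
```

```text
t 7.35 tip [ 0.4642 -0.2998  0.0388] tool x [ 1.e+00 -1.e-04  5.e-04] z [ 5.e-04 -6.e-04 -1.e+00] F [-0.1  0.7 -1.7] w 62.4
shift [-0.0001 -0.0002  0.0003] turn -0.0001 joints [ 0.9   0.31 -0.43  1.88  0.16  0.98 -1.17]
```

Converted, 0.001 m / 0.8 = 0.0013, 0.0005 m / 0.8 = 0.0006.

Emit:
hand_motion(motion=[{"tz":0.0006,"jaw":0.6},{"tz":0.0013,"jaw":0.6},{"tz":0.0013,"jaw":0.6},{"tz":0.0013,"jaw":0.6}])

```text
time: 7.75
position: [0.4642, -0.2996, 0.2205]
tool_rot: [3.141, -0.0, 0.001]
ft_force: [-1.2, 1.5, 4.7]
grip_width: 0.715
grip_force: 20.0
```

Emit:
hand_motion(motion=[{"tz":0.0006,"jaw":0.6},{"tz":0.0013,"jaw":0.6},{"tz":0.0013,"jaw":0.6}])

```text
time: 8.05
position: [0.4642, -0.2996, 0.2204]
tool_rot: [3.141, -0.0, 0.0]
ft_force: [-4.0, 2.5, 12.4]
grip_width: 0.72
grip_force: 20.0
```

Converted, -0.08 m / 0.8 = -0.1, -0.05 m / 0.8 = -0.0625.

Emit:
hand_motion(motion=[{"tz":-0.0013,"jaw":0.72},{"tz":-0.0013,"jaw":0.74},{"tz":-0.0013,"jaw":0.78},{"tz":-0.0013,"jaw":0.85},{"tz":-0.0013,"jaw":0.95},{"tz":-0.0013,"jaw":0.95},{"tz":-0.025,"jaw":0.95},{"tz":-0.0625,"jaw":0.95},{"tz":-0.1,"jaw":0.95},{"tz":-0.1,"jaw":0.95}])

```text
time: 9.05
position: [0.4656, -0.3002, 0.3029]
tool_rot: [3.137, -0.0, 0.01]
ft_force: [1.0, -0.4, 0.4]
grip_width: 0.948
grip_force: 0.0
```

```bash
python3 - <<'E'
from h import *
p,d=snap("scene"); cv2.imwrite("pics/s2.png",cv2.resize(p[90:230,130:330,::-1],(800,560)))
E
python3 go.py .4825 .1013 .06
```

```text
t 9.1 tip [ 0.4654 -0.3004  0.1186] tool x [ 1.0e+00 -1.0e-04  3.7e-03] z [ 0.0037 -0.003  -1.    ] F [-0.2  0.1 -0.2] w 82.5
shift [ 0.0175 -0.4014  0.0575] turn -0.0001 joints [ 0.92  0.22 -0.45  1.81  0.11  1.13 -1.13]
```

View pics/s2.png

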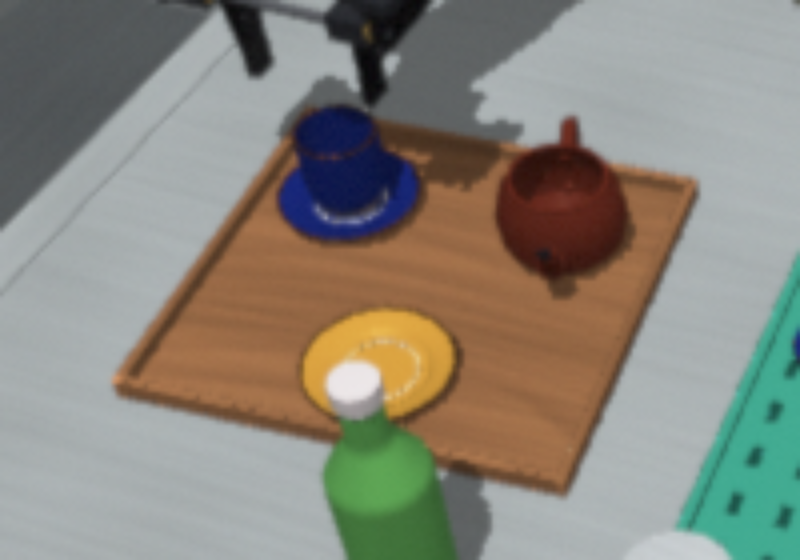

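The blue cup stands upright in the blue saucer (345,155 in the crop). Next is the blue lid.

Converted, -0.4014 m / 0.8 = -0.5018, -0.06 m / 0.8 = -0.075.

Emit:
hand_motion(motion=[{"ty":-0.025,"tz":-0.0125,"jaw":0.9},{"ty":-0.075,"tz":-0.0125,"jaw":0.8},{"ty":-0.1313,"tz":-0.0125,"jaw":0.7},{"tx":0.0063,"ty":-0.1875,"tz":-0.0125,"jaw":0.6},{"tx":0.0125,"ty":-0.2438,"tz":-0.0125,"jaw":0.6},{"tx":0.0125,"ty":-0.3,"tz":-0.0125,"jaw":0.6},{"tx":0.0188,"ty":-0.3563,"tz":-0.0125,"jaw":0.6},{"tx":0.0219,"ty":-0.4063,"jaw":0.6},{"tx":0.0219,"ty":-0.45,"tz":0.0125,"jaw":0.6},{"tx":0.0219,"ty":-0.4813,"tz":0.0375,"jaw":0.6},{"tx":0.0219,"ty":-0.4963,"tz":0.0563,"jaw":0.6},{"tx":0.0219,"ty":-0.5018,"tz":0.0719,"jaw":0.6},{"tx":0.0219,"ty":-0.5018,"tz":0.0719,"jaw":0.6},{"tx":0.0219,"ty":-0.5018,"tz":0.0719,"jaw":0.6},{"tx":0.0219,"ty":-0.5018,"tz":0.0719,"jaw":0.6}])

```text
time: 10.6
position: [0.4819, 0.1008, 0.2414]
tool_rot: [3.141, -0.003, 0.001]
ft_force: [-0.1, -0.5, -0.1]
grip_width: 0.604
grip_force: 0.0
```

```bash
python3 go.py .4825 .1013 .0195
```

```text
t 10.6 tip [0.4821 0.1007 0.0594] tool x [ 1.0e+00 -1.8e-03  9.0e-04] z [ 9.e-04 -5.e-04 -1.e+00] F [-0.1 -0.5 -0.1] w 52.6
shift [ 0.0005 -0.0005  0.0399] turn -0.0018 joints [ 0.46  0.21 -0.77  2.    0.18  1.   -1.97]
```

Converted, 0.0395 m / 0.8 = 0.0494, 0.036 m / 0.8 = 0.045.

Emit:
hand_motion(motion=[{"tz":0.0188,"jaw":0.6},{"tz":0.0375,"jaw":0.6},{"tz":0.045,"jaw":0.6},{"tz":0.0494,"jaw":0.6},{"tz":0.0494,"jaw":0.6},{"tz":0.0494,"jaw":0.45},{"tz":0.0494,"jaw":0.35},{"tz":0.0494,"jaw":0.25},{"tz":0.0494,"jaw":0.2},{"tz":0.0494,"jaw":0.2},{"tz":0.0494,"jaw":0.2},{"tz":0.0494,"jaw":0.2}], grip_n=20)

```text
time: 11.8
position: [0.4816, 0.1018, 0.2017]
tool_rot: [3.141, -0.0, 0.001]
ft_force: [-0.1, 0.0, 2.1]
grip_width: 0.263
grip_force: 20.0
```

```bash
python3 go.py .4642 -.2996 .15
```

```text
t 11.8 tip [0.4816 0.1018 0.0197] tool x [ 1.e+00 -0.e+00  4.e-04] z [ 4.e-04 -3.e-04 -1.e+00] F [-0.1  0.   2.1] w 22.9
shift [-0.0173  0.4015 -0.1302] turn -0.0 joints [ 0.43  0.28 -0.75  2.03  0.24  0.92 -2.02]
```

Converted, 0.4015 m / 0.8 = 0.5019, -0.13 m / 0.8 = -0.1625.

Emit:
hand_motion(motion=[{"tz":-0.0125,"jaw":0.2},{"tz":-0.0375,"jaw":0.2},{"tz":-0.0813,"jaw":0.2},{"ty":0.0125,"tz":-0.125,"jaw":0.2},{"ty":0.05,"tz":-0.15,"jaw":0.2},{"ty":0.1,"tz":-0.1625,"jaw":0.2},{"tx":-0.0063,"ty":0.15,"tz":-0.1625,"jaw":0.2},{"tx":-0.0125,"ty":0.2,"tz":-0.1625,"jaw":0.2},{"tx":-0.0125,"ty":0.25,"tz":-0.1625,"jaw":0.2},{"tx":-0.0188,"ty":0.3,"tz":-0.1625,"jaw":0.2},{"tx":-0.0225,"ty":0.35,"tz":-0.1625,"jaw":0.2},{"tx":-0.0225,"ty":0.4,"tz":-0.1625,"jaw":0.2},{"tx":-0.0225,"ty":0.4438,"tz":-0.1625,"jaw":0.2},{"tx":-0.0225,"ty":0.475,"tz":-0.1625,"jaw":0.2},{"tx":-0.0225,"ty":0.4925,"tz":-0.1625,"jaw":0.2},{"tx":-0.0225,"ty":0.5019,"tz":-0.1625,"jaw":0.2},{"tx":-0.0225,"ty":0.5019,"tz":-0.1625,"jaw":0.2},{"tx":-0.0225,"ty":0.5019,"tz":-0.1625,"jaw":0.2},{"tx":-0.0225,"ty":0.5019,"tz":-0.1625,"jaw":0.2},{"tx":-0.0225,"ty":0.5019,"tz":-0.1625,"jaw":0.2}])

```text
time: 13.8
position: [0.4638, -0.2985, 0.3316]
tool_rot: [3.142, 0.003, 0.0]
ft_force: [-0.2, -0.0, -0.6]
grip_width: 0.266
grip_force: 20.0
```

```bash
python3 go.py .4633 -.2996 .0845;  python3 - <<'E'
from h import *
p,d=snap("scene"); cv2.imwrite("pics/s3.png",cv2.resize(p[60:200,130:330,::-1],(800,560)))
E
```

```text
t 13.8 tip [ 0.4638 -0.2985  0.1496] tool x [1.0e+00 1.8e-03 1.0e-04] z [ 1.e-04 -0.e+00 -1.e+00] F [-0.2 -0.  -0.6] w 23.1
shift [-0.0005  0.0011  0.0651] turn 0.0018 joints [ 0.93  0.19 -0.45  1.78  0.09  1.19 -1.12]
```

View pics/s3.png

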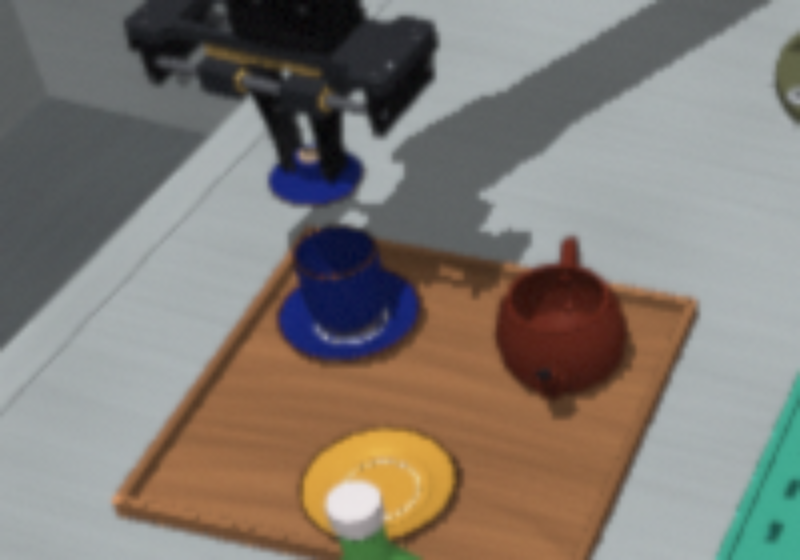

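The blue lid hangs level at (315,180), above the cup at (340,270). I lower it, slowing near contact.

Converted, 0.065 m / 0.8 = 0.0813, 0.0645 m / 0.8 = 0.0806.

Emit:
hand_motion(motion=[{"tz":0.0188,"jaw":0.2},{"tz":0.0375,"jaw":0.2},{"tz":0.0563,"jaw":0.2},{"tz":0.0663,"jaw":0.2},{"tz":0.0713,"jaw":0.2},{"tz":0.075,"jaw":0.2},{"tz":0.0775,"jaw":0.2},{"tz":0.0794,"jaw":0.2},{"tz":0.0806,"jaw":0.2},{"tz":0.0813,"jaw":0.2},{"tz":0.0813,"jaw":0.2}])

```text
time: 14.95
position: [0.4635, -0.2997, 0.2667]
tool_rot: [3.141, 0.0, 0.001]
ft_force: [0.0, -1.2, -0.7]
grip_width: 0.269
grip_force: 20.0
```

Emit:
hand_motion(motion=[{"tz":0.0006,"jaw":0.2},{"tz":0.0013,"jaw":0.2},{"tz":0.0013,"jaw":0.2}])

```text
time: 15.25
position: [0.4638, -0.2997, 0.2667]
tool_rot: [3.141, -0.0, 0.001]
ft_force: [-1.3, 0.6, 6.0]
grip_width: 0.273
grip_force: 20.0
```

```bash
python3 go.py .4633 -.2996 .0845
```

```text
t 15.25 tip [ 0.4639 -0.2999  0.0847] tool x [ 1.e+00 -0.e+00  8.e-04] z [ 8.e-04 -1.e-03 -1.e+00] F [-1.3  0.6  6. ] w 23.7
shift [-0.0005 -0.0001  0.0002] turn -0.0 joints [ 0.92  0.26 -0.44  1.85  0.12  1.07 -1.14]
```

Contact came at the seated height. I release and go for the yellow cup.

Converted, -0.05 m / 0.8 = -0.0625, -0.02 m / 0.8 = -0.025.

Emit:
hand_motion(motion=[{"tz":-0.0013,"jaw":0.28},{"tz":-0.0013,"jaw":0.3},{"tz":-0.0013,"jaw":0.35},{"tz":-0.0013,"jaw":0.45},{"tz":-0.0013,"jaw":0.5},{"tz":-0.025,"jaw":0.6},{"tz":-0.0625,"jaw":0.8},{"tz":-0.0625,"jaw":1},{"tz":-0.0625,"jaw":1}])

```text
time: 16.15
position: [0.4636, -0.2997, 0.316]
tool_rot: [3.141, -0.0, 0.002]
ft_force: [0.1, 0.0, -0.4]
grip_width: 0.776
grip_force: 0.0
```

```bash
python3 go.py .475 .317 .12;  python3 - <<'E'
from h import *
p,d=snap("scene"); cv2.imwrite("pics/s4.png",cv2.resize(p[60:200,130:330,::-1],(800,560)))
E
```

```text
t 16.15 tip [ 0.4638 -0.2999  0.134 ] tool x [ 1.    -0.     0.001] z [ 0.001 -0.001 -1.   ] F [ 0.1  0.  -0.4] w 67.5
shift [ 0.0113 -0.6167  0.0133] turn -0.0 joints [ 0.93  0.2  -0.45  1.8   0.1   1.16 -1.12]
```

View pics/s4.png

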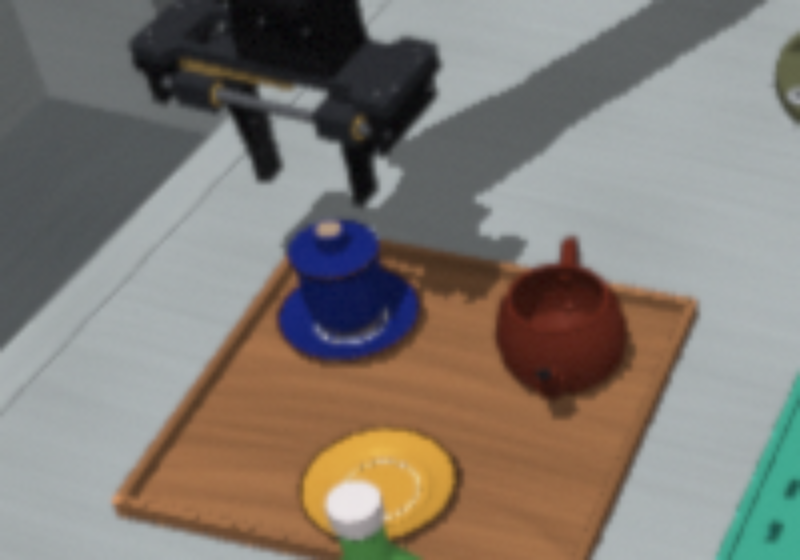

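The blue lid sits level on the cup at (333,245). Now the yellow cup.

Converted, -0.6167 m / 0.8 = -0.7709, -0.607 m / 0.8 = -0.7588.

Emit:
hand_motion(motion=[{"ty":-0.0188,"jaw":1},{"ty":-0.0563,"jaw":1},{"ty":-0.1063,"jaw":1},{"ty":-0.1625,"jaw":1},{"ty":-0.2188,"jaw":1},{"ty":-0.275,"jaw":1},{"ty":-0.3313,"jaw":1},{"ty":-0.3875,"jaw":1},{"ty":-0.4438,"jaw":1},{"tx":0.0063,"ty":-0.5,"jaw":1},{"tx":0.0125,"ty":-0.5563,"jaw":1},{"tx":0.0141,"ty":-0.6125,"jaw":1},{"tx":0.0141,"ty":-0.6625,"tz":0.0063,"jaw":1},{"tx":0.0141,"ty":-0.7063,"tz":0.0125,"jaw":1},{"tx":0.0141,"ty":-0.7375,"tz":0.0166,"jaw":1},{"tx":0.0141,"ty":-0.7588,"tz":0.0166,"jaw":1},{"tx":0.0141,"ty":-0.7709,"tz":0.0166,"jaw":1},{"tx":0.0141,"ty":-0.7709,"tz":0.0166,"jaw":1},{"tx":0.0141,"ty":-0.7709,"tz":0.0166,"jaw":1},{"tx":0.0141,"ty":-0.7709,"tz":0.0166,"jaw":1}])

```text
time: 18.2
position: [0.475, 0.3158, 0.3019]
tool_rot: [3.14, -0.003, 0.0]
ft_force: [0.1, -0.2, -0.6]
grip_width: 0.997
grip_force: 0.0
```

```bash
python3 go.py .475 .317 .0325
```

```text
t 18.2 tip [0.475  0.3156 0.1199] tool x [ 1.     -0.0017  0.    ] z [-0.     -0.0013 -1.    ] F [ 0.1 -0.2 -0.6] w 86.7
shift [-0.     -0.0013  0.0874] turn -0.0017 joints [ 0.12  0.35 -0.9   1.75  0.3   1.18 -2.43]
```

Converted, 0.0874 m / 0.8 = 0.1093, 0.08 m / 0.8 = 0.1.

Emit:
hand_motion(motion=[{"tz":0.0375,"jaw":1},{"tz":0.0625,"jaw":1},{"tz":0.0875,"jaw":1},{"tz":0.1,"jaw":1},{"tz":0.1093,"jaw":1},{"tz":0.1093,"jaw":1},{"tz":0.1093,"jaw":0.8},{"tz":0.1093,"jaw":0.75},{"tz":0.1093,"jaw":0.65},{"tz":0.1093,"jaw":0.6},{"tz":0.1093,"jaw":0.6},{"tz":0.1093,"jaw":0.6},{"tz":0.1093,"jaw":0.6}])

```text
time: 19.5
position: [0.4749, 0.3171, 0.2151]
tool_rot: [3.141, 0.0, 0.001]
ft_force: [0.3, -0.9, 4.0]
grip_width: 0.699
grip_force: 20.0
```

```bash
python3 go.py .615 -.1927 .16
```

```text
t 19.5 tip [0.475  0.3171 0.0331] tool x [1.e+00 0.e+00 5.e-04] z [ 5.e-04 -1.e-04 -1.e+00] F [ 0.3 -0.9  4. ] w 60.8
shift [ 0.1402  0.5099 -0.1267] turn 0.0 joints [ 0.06  0.46 -0.84  1.83  0.4   1.03 -2.5 ]
```

Converted, 0.5099 m / 0.8 = 0.6374, 0.498 m / 0.8 = 0.6225.

Emit:
hand_motion(motion=[{"tz":-0.0125,"jaw":0.6},{"tz":-0.0375,"jaw":0.6},{"tz":-0.075,"jaw":0.6},{"tx":0.0063,"ty":0.0125,"tz":-0.1125,"jaw":0.6},{"tx":0.0125,"ty":0.0438,"tz":-0.1375,"jaw":0.6},{"tx":0.025,"ty":0.0875,"tz":-0.15,"jaw":0.6},{"tx":0.0375,"ty":0.1375,"tz":-0.15,"jaw":0.6},{"tx":0.05,"ty":0.1875,"tz":-0.15,"jaw":0.6},{"tx":0.0625,"ty":0.2375,"tz":-0.15,"jaw":0.6},{"tx":0.0813,"ty":0.2875,"tz":-0.15,"jaw":0.6},{"tx":0.0938,"ty":0.3375,"tz":-0.15,"jaw":0.6},{"tx":0.1063,"ty":0.3875,"tz":-0.15,"jaw":0.6},{"tx":0.1188,"ty":0.4375,"tz":-0.15,"jaw":0.6},{"tx":0.1313,"ty":0.4875,"tz":-0.15,"jaw":0.6},{"tx":0.1438,"ty":0.5313,"tz":-0.15,"jaw":0.6},{"tx":0.1563,"ty":0.5688,"tz":-0.15,"jaw":0.6},{"tx":0.165,"ty":0.6,"tz":-0.15,"jaw":0.6},{"tx":0.1713,"ty":0.6225,"tz":-0.15,"jaw":0.6},{"tx":0.1753,"ty":0.6374,"tz":-0.15,"jaw":0.6},{"tx":0.1753,"ty":0.6374,"tz":-0.15,"jaw":0.6}])

```text
time: 21.5
position: [0.6149, -0.1944, 0.3344]
tool_rot: [3.141, -0.003, -0.001]
ft_force: [-0.4, -0.2, -2.5]
grip_width: 0.699
grip_force: 20.0
```

Emit:
hand_motion(motion=[{"jaw":0.6},{"jaw":0.6},{"jaw":0.6},{"jaw":0.6}])

```text
time: 21.9
position: [0.615, -0.1918, 0.335]
tool_rot: [3.141, 0.002, 0.0]
ft_force: [-0.6, 0.3, -1.3]
grip_width: 0.696
grip_force: 20.0
```

```bash
python3 go.py .615 -.1927 .0391;  python3 - <<'E'
from h import *
p,d=snap("scene"); cv2.imwrite("pics/s5.png",cv2.resize(p[60:240,130:330,::-1],(660,594)))
E
```

```text
t 21.9 tip [ 0.615  -0.1919  0.153 ] tool x [1.0e+00 1.5e-03 2.0e-04] z [ 2.e-04 -2.e-04 -1.e+00] F [-0.6  0.3 -1.3] w 60.6
shift [0.     0.0009 0.1139] turn 0.0015 joints [ 0.77  0.42 -0.66  1.54  0.27  1.27 -1.5 ]
```

View pics/s5.png

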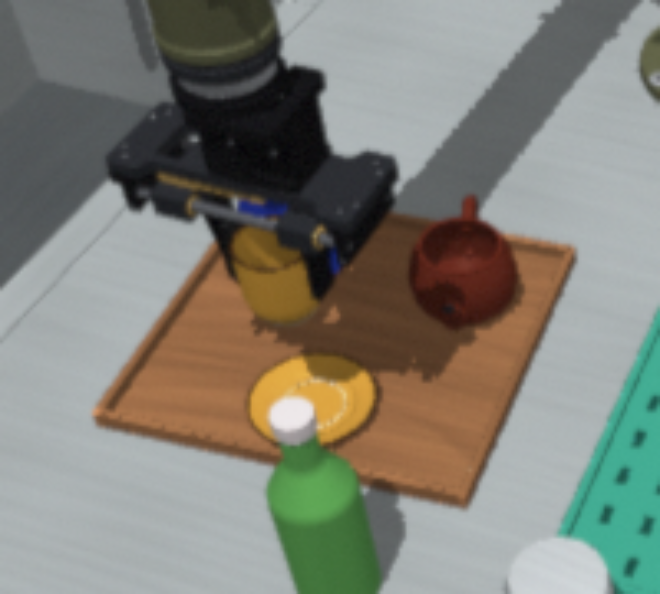

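The yellow cup hangs upright at (280,275) over its saucer (315,400). I lower it.

Converted, 0.1145 m / 0.8 = 0.1431, 0.114 m / 0.8 = 0.1425.

Emit:
hand_motion(motion=[{"tz":0.0375,"jaw":0.6},{"tz":0.075,"jaw":0.6},{"tz":0.1,"jaw":0.6},{"tz":0.1188,"jaw":0.6},{"tz":0.13,"jaw":0.6},{"tz":0.135,"jaw":0.6},{"tz":0.1388,"jaw":0.6},{"tz":0.1413,"jaw":0.6},{"tz":0.1425,"jaw":0.6},{"tz":0.1431,"jaw":0.6},{"tz":0.1431,"jaw":0.6}])

```text
time: 23.05
position: [0.6152, -0.1929, 0.2212]
tool_rot: [3.141, -0.0, 0.002]
ft_force: [-0.9, 0.3, 3.0]
grip_width: 0.7
grip_force: 20.0
```

```bash
python3 go.py .615 -.1927 .0391
```

```text
t 23.05 tip [ 0.6154 -0.193   0.0392] tool x [ 1.    -0.     0.001] z [ 1.e-03 -6.e-04 -1.e+00] F [-0.9  0.3  3. ] w 60.9
shift [-0.0002 -0.0002  0.0001] turn -0.0 joints [ 0.74  0.53 -0.62  1.64  0.34  1.08 -1.55]
```

Emit:
hand_motion(motion=[{"tz":0.0006,"jaw":0.6},{"tz":0.0013,"jaw":0.6},{"tz":0.0013,"jaw":0.6}])

```text
time: 23.35
position: [0.6153, -0.1928, 0.2211]
tool_rot: [3.141, -0.0, 0.002]
ft_force: [-3.2, 0.9, 8.9]
grip_width: 0.695
grip_force: 20.0
```

Converted, -0.08 m / 0.8 = -0.1, -0.05 m / 0.8 = -0.0625.

Emit:
hand_motion(motion=[{"tz":-0.0013,"jaw":0.72},{"tz":-0.0013,"jaw":0.74},{"tz":-0.0013,"jaw":0.78},{"tz":-0.0013,"jaw":0.85},{"tz":-0.0013,"jaw":0.95},{"tz":-0.0013,"jaw":0.95},{"tz":-0.025,"jaw":0.95},{"tz":-0.0625,"jaw":0.95},{"tz":-0.1,"jaw":0.9},{"tz":-0.1,"jaw":0.8}])

```text
time: 24.35
position: [0.6167, -0.1927, 0.3042]
tool_rot: [3.139, 0.0, 0.012]
ft_force: [0.3, -0.7, 0.5]
grip_width: 0.874
grip_force: 0.0
```

```bash
python3 go.py .6143 .157 .06
```

```text
t 24.35 tip [ 0.6181 -0.1932  0.1222] tool x [1.0e+00 1.0e-04 7.9e-03] z [ 0.0079 -0.0026 -1.    ] F [ 0.3 -0.7  0.5] w 76.0
shift [-0.0028 -0.3499  0.0613] turn 0.0001 joints [ 0.76  0.45 -0.65  1.57  0.29  1.21 -1.51]
```

Converted, -0.35 m / 0.8 = -0.4375, 0.0585 m / 0.8 = 0.0731.

Emit:
hand_motion(motion=[{"ty":-0.025,"tz":-0.0125,"jaw":0.7},{"ty":-0.0688,"tz":-0.0125,"jaw":0.6},{"ty":-0.125,"tz":-0.0125,"jaw":0.6},{"ty":-0.1813,"tz":-0.0125,"jaw":0.6},{"ty":-0.2375,"tz":-0.0125,"jaw":0.6},{"ty":-0.2938,"tz":-0.0125,"jaw":0.6},{"ty":-0.35,"jaw":0.6},{"ty":-0.3938,"tz":0.0125,"jaw":0.6},{"tx":-0.0013,"ty":-0.4225,"tz":0.0375,"jaw":0.6},{"tx":-0.0013,"ty":-0.4325,"tz":0.0563,"jaw":0.6},{"tx":-0.0013,"ty":-0.4375,"tz":0.0731,"jaw":0.6},{"tx":-0.0013,"ty":-0.4375,"tz":0.0731,"jaw":0.6},{"tx":-0.0013,"ty":-0.4375,"tz":0.0731,"jaw":0.6},{"tx":-0.0013,"ty":-0.4375,"tz":0.0731,"jaw":0.6},{"tx":-0.0013,"ty":-0.4375,"tz":0.0731,"jaw":0.6}])

```text
time: 25.85
position: [0.6146, 0.1561, 0.2416]
tool_rot: [3.141, -0.003, 0.002]
ft_force: [0.6, -0.1, 0.3]
grip_width: 0.604
grip_force: 0.0
```

```bash
python3 go.py .6143 .157 .0195
```

```text
t 25.85 tip [0.6149 0.156  0.0596] tool x [ 1.     -0.0019  0.0015] z [ 1.5e-03 -3.0e-04 -1.0e+00] F [ 0.6 -0.1  0.3] w 52.5
shift [-0.0003 -0.0009  0.0401] turn -0.0019 joints [ 0.27  0.52 -0.73  1.65  0.38  1.12 -2.13]
```

Converted, 0.0398 m / 0.8 = 0.0498, 0.036 m / 0.8 = 0.045.

Emit:
hand_motion(motion=[{"tz":0.0188,"jaw":0.6},{"tz":0.0375,"jaw":0.6},{"tz":0.045,"jaw":0.6},{"tz":0.0498,"jaw":0.6},{"tz":0.0498,"jaw":0.6},{"tz":0.0498,"jaw":0.45},{"tz":0.0498,"jaw":0.35},{"tz":0.0498,"jaw":0.25},{"tz":0.0498,"jaw":0.2},{"tz":0.0498,"jaw":0.2},{"tz":0.0498,"jaw":0.2},{"tz":0.0498,"jaw":0.2}], grip_n=20)

```text
time: 27.05
position: [0.6141, 0.1572, 0.2012]
tool_rot: [3.141, -0.0, 0.001]
ft_force: [0.2, -0.2, 1.4]
grip_width: 0.267
grip_force: 20.0
```

```bash
python3 go.py .6153 -.1928 .15
```

```text
t 27.05 tip [0.6141 0.1571 0.0192] tool x [ 1.e+00 -0.e+00  4.e-04] z [ 4.e-04 -2.e-04 -1.e+00] F [ 0.2 -0.2  1.4] w 23.2
shift [ 0.0013  0.35   -0.1308] turn -0.0 joints [ 0.26  0.56 -0.71  1.68  0.41  1.05 -2.15]
```

Converted, 0.35 m / 0.8 = 0.4375, 0.001 m / 0.8 = 0.0013.

Emit:
hand_motion(motion=[{"tz":-0.0125,"jaw":0.2},{"tz":-0.0375,"jaw":0.2},{"tz":-0.0813,"jaw":0.2},{"ty":0.0125,"tz":-0.125,"jaw":0.2},{"ty":0.05,"tz":-0.15,"jaw":0.2},{"ty":0.1,"tz":-0.1625,"jaw":0.2},{"ty":0.15,"tz":-0.1625,"jaw":0.2},{"ty":0.2,"tz":-0.1625,"jaw":0.2},{"ty":0.25,"tz":-0.1625,"jaw":0.2},{"ty":0.3,"tz":-0.1625,"jaw":0.2},{"tx":0.0013,"ty":0.35,"tz":-0.1625,"jaw":0.2},{"tx":0.0013,"ty":0.3875,"tz":-0.1625,"jaw":0.2},{"tx":0.0013,"ty":0.415,"tz":-0.1625,"jaw":0.2},{"tx":0.0013,"ty":0.4313,"tz":-0.1625,"jaw":0.2},{"tx":0.0013,"ty":0.4375,"tz":-0.1625,"jaw":0.2},{"tx":0.0013,"ty":0.4375,"tz":-0.1625,"jaw":0.2},{"tx":0.0013,"ty":0.4375,"tz":-0.1625,"jaw":0.2},{"tx":0.0013,"ty":0.4375,"tz":-0.1625,"jaw":0.2},{"tx":0.0013,"ty":0.4375,"tz":-0.1625,"jaw":0.2}])

```text
time: 28.95
position: [0.6152, -0.1914, 0.3311]
tool_rot: [-3.141, -0.003, -0.0]
ft_force: [0.0, -0.0, -0.5]
grip_width: 0.266
grip_force: 20.0
```

```bash
python3 go.py .6153 -.1928 .0842; python3 - <<'E'
from h import *
p,d=snap("scene"); cv2.imwrite("pics/s6.png",cv2.resize(p[60:240,130:330,::-1],(660,594)))
E
```

```text
t 28.95 tip [ 0.6152 -0.1914  0.1491] tool x [1.e+00 2.e-03 2.e-04] z [ 2.e-04  2.e-04 -1.e+00] F [ 0.  -0.  -0.5] w 23.1
shift [0.0001 0.0014 0.0649] turn 0.002 joints [ 0.77  0.43 -0.66  1.54  0.27  1.26 -1.5 ]
```

View pics/s6.png

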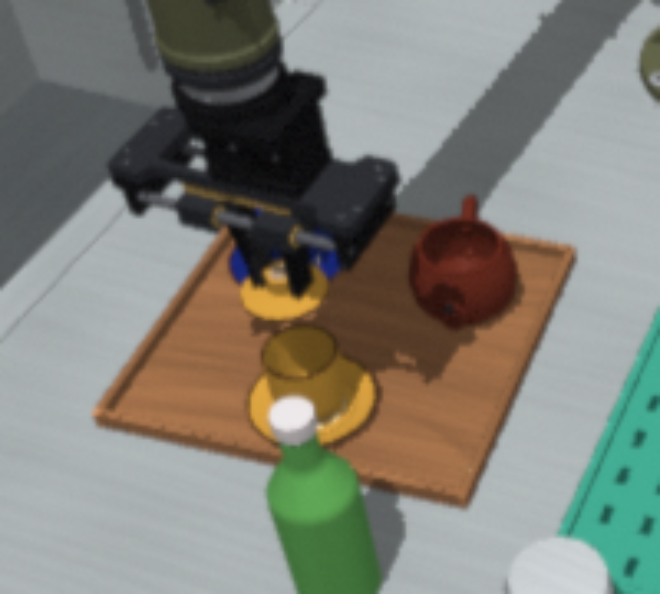

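The yellow cup stands in its saucer (305,375), with the lid level above it at (283,295). I lower the lid.

Careful with the scale: shifts go in shares of 0.8 m and turns go in shares of 180 degrees. That gives: 0.065 m / 0.8 = 0.0813, 0.0645 m / 0.8 = 0.0806.

Emit:
hand_motion(motion=[{"tz":0.0188,"jaw":0.2},{"tz":0.0375,"jaw":0.2},{"tz":0.0563,"jaw":0.2},{"tz":0.0663,"jaw":0.2},{"tz":0.0713,"jaw":0.2},{"tz":0.075,"jaw":0.2},{"tz":0.0775,"jaw":0.2},{"tz":0.0794,"jaw":0.2},{"tz":0.0806,"jaw":0.2},{"tz":0.0813,"jaw":0.2},{"tz":0.0813,"jaw":0.2}])

```text
time: 30.1
position: [0.6151, -0.1929, 0.2662]
tool_rot: [3.141, -0.0, 0.001]
ft_force: [-0.1, -1.2, -0.7]
grip_width: 0.265
grip_force: 20.0
```

Emit:
hand_motion(motion=[{"tz":0.0006,"jaw":0.2},{"tz":0.0013,"jaw":0.2},{"tz":0.0013,"jaw":0.2}])

```text
time: 30.4
position: [0.6152, -0.1928, 0.2662]
tool_rot: [3.141, -0.0, 0.002]
ft_force: [-1.9, 0.6, 6.0]
grip_width: 0.264
grip_force: 20.0
```

```bash
python3 go.py .6153 -.1928 .0842
```

```text
t 30.4 tip [ 0.6154 -0.193   0.0842] tool x [ 1.     -0.      0.0011] z [ 1.1e-03 -8.0e-04 -1.0e+00] F [-1.9  0.6  6. ] w 23.0
shift [ 0.0001 -0.     -0.    ] turn -0.0 joints [ 0.75  0.48 -0.64  1.61  0.31  1.15 -1.52]
```

Converted, -0.05 m / 0.8 = -0.0625, -0.02 m / 0.8 = -0.025.

Emit:
hand_motion(motion=[{"tz":-0.0013,"jaw":0.28},{"tz":-0.0013,"jaw":0.3},{"tz":-0.0013,"jaw":0.35},{"tz":-0.0013,"jaw":0.45},{"tz":-0.0013,"jaw":0.5},{"tz":-0.025,"jaw":0.6},{"tz":-0.0625,"jaw":0.6},{"tz":-0.0625,"jaw":0.6},{"tz":-0.0625,"jaw":0.6},{"tz":-0.0625,"jaw":0.6}])

```text
time: 31.4
position: [0.6146, -0.1929, 0.314]
tool_rot: [-3.141, 0.0, 0.002]
ft_force: [-0.5, 0.2, 0.2]
grip_width: 0.599
grip_force: 0.0
```

```bash
python3 go.py .4835 .2095 .06
```

```text
t 31.4 tip [ 0.6143 -0.1928  0.132 ] tool x [ 1.0e+00 -1.0e-04 -1.5e-03] z [-1.5e-03  2.0e-04 -1.0e+00] F [-0.5  0.2  0.2] w 52.1
shift [-0.131  -0.4024  0.0722] turn -0.0001 joints [ 0.77  0.44 -0.65  1.56  0.28  1.24 -1.5 ]
```

Converted, -0.4024 m / 0.8 = -0.503, -0.397 m / 0.8 = -0.4963.

Emit:
hand_motion(motion=[{"tx":-0.0063,"ty":-0.025,"jaw":0.6},{"tx":-0.0188,"ty":-0.0688,"jaw":0.6},{"tx":-0.0375,"ty":-0.1188,"jaw":0.6},{"tx":-0.0563,"ty":-0.1688,"jaw":0.6},{"tx":-0.075,"ty":-0.2188,"jaw":0.6},{"tx":-0.0875,"ty":-0.2688,"jaw":0.6},{"tx":-0.1063,"ty":-0.3188,"jaw":0.6},{"tx":-0.125,"ty":-0.3688,"jaw":0.6},{"tx":-0.1375,"ty":-0.4188,"tz":0.0125,"jaw":0.6},{"tx":-0.15,"ty":-0.4563,"tz":0.025,"jaw":0.6},{"tx":-0.1588,"ty":-0.4813,"tz":0.0438,"jaw":0.6},{"tx":-0.1625,"ty":-0.4963,"tz":0.0688,"jaw":0.6},{"tx":-0.164,"ty":-0.503,"tz":0.0898,"jaw":0.6},{"tx":-0.164,"ty":-0.503,"tz":0.0898,"jaw":0.6},{"tx":-0.164,"ty":-0.503,"tz":0.0898,"jaw":0.6},{"tx":-0.164,"ty":-0.503,"tz":0.0898,"jaw":0.6},{"tx":-0.164,"ty":-0.503,"tz":0.0898,"jaw":0.6}])

```text
time: 33.1
position: [0.4842, 0.2093, 0.244]
tool_rot: [3.142, -0.002, 0.002]
ft_force: [1.0, 0.1, 1.1]
grip_width: 0.599
grip_force: 0.0
```

```bash
python3 go.py .4835 .2095 .0205
```

```text
t 33.1 tip [0.4844 0.2093 0.062 ] tool x [ 1.     -0.001   0.0015] z [ 1.5e-03 -1.0e-04 -1.0e+00] F [1.  0.1 1.1] w 52.2
shift [-0.0007 -0.0002  0.0415] turn -0.001 joints [ 0.31  0.32 -0.87  1.91  0.28  1.04 -2.25]
```

Converted, 0.0405 m / 0.8 = 0.0506, 0.037 m / 0.8 = 0.0463.

Emit:
hand_motion(motion=[{"tz":0.0188,"jaw":0.6},{"tz":0.0375,"jaw":0.6},{"tz":0.0463,"jaw":0.6},{"tz":0.0506,"jaw":0.6},{"tz":0.0506,"jaw":0.6},{"tz":0.0506,"jaw":0.45},{"tz":0.0506,"jaw":0.35},{"tz":0.0506,"jaw":0.25},{"tz":0.0506,"jaw":0.2},{"tz":0.0506,"jaw":0.15},{"tz":0.0506,"jaw":0.15},{"tz":0.0506,"jaw":0.15}], grip_n=20)

```text
time: 34.3
position: [0.4839, 0.2095, 0.2029]
tool_rot: [3.141, -0.0, 0.001]
ft_force: [-0.3, -0.2, 1.5]
grip_width: 0.267
grip_force: 20.0
```

```bash
python3 go.py .4488 -.1265 .15
```

```text
t 34.3 tip [0.4839 0.2095 0.0209] tool x [ 1.e+00 -0.e+00  4.e-04] z [ 4.e-04 -3.e-04 -1.e+00] F [-0.3 -0.2  1.5] w 23.2
shift [-0.035   0.3361 -0.1291] turn -0.0 joints [ 0.27  0.38 -0.83  1.94  0.34  0.97 -2.3 ]
```

Converted, 0.336 m / 0.8 = 0.42, 0.332 m / 0.8 = 0.415.

Emit:
hand_motion(motion=[{"tz":-0.0125,"jaw":0.15},{"tz":-0.0375,"jaw":0.15},{"tz":-0.0813,"jaw":0.15},{"ty":0.0125,"tz":-0.125,"jaw":0.15},{"tx":-0.0063,"ty":0.05,"tz":-0.15,"jaw":0.15},{"tx":-0.0125,"ty":0.1,"tz":-0.1625,"jaw":0.15},{"tx":-0.0188,"ty":0.15,"tz":-0.1625,"jaw":0.15},{"tx":-0.025,"ty":0.2,"tz":-0.1625,"jaw":0.15},{"tx":-0.0313,"ty":0.25,"tz":-0.1625,"jaw":0.15},{"tx":-0.0375,"ty":0.3,"tz":-0.1625,"jaw":0.15},{"tx":-0.0413,"ty":0.3438,"tz":-0.1625,"jaw":0.15},{"tx":-0.0425,"ty":0.3813,"tz":-0.1625,"jaw":0.15},{"tx":-0.0438,"ty":0.4038,"tz":-0.1625,"jaw":0.15},{"tx":-0.0438,"ty":0.415,"tz":-0.1625,"jaw":0.15},{"tx":-0.0438,"ty":0.42,"tz":-0.1625,"jaw":0.15},{"tx":-0.0438,"ty":0.42,"tz":-0.1625,"jaw":0.15},{"tx":-0.0438,"ty":0.42,"tz":-0.1625,"jaw":0.15},{"tx":-0.0438,"ty":0.42,"tz":-0.1625,"jaw":0.15},{"tx":-0.0438,"ty":0.42,"tz":-0.1625,"jaw":0.15}])

```text
time: 36.2
position: [0.4489, -0.1256, 0.3327]
tool_rot: [3.142, 0.002, 0.0]
ft_force: [-0.9, -0.6, -1.5]
grip_width: 0.263
grip_force: 20.0
```

```bash
python3 go.py .4489 -.1265 .0819; python3 - <<'E'
from h import *
p,d=snap("scene"); cv2.imwrite("pics/s7.png",cv2.resize(p[60:240,130:330,::-1],(660,594)))
E
```

```text
t 36.2 tip [ 0.4489 -0.1256  0.1507] tool x [1.     0.0015 0.    ] z [ 0.e+00 -1.e-04 -1.e+00] F [-0.9 -0.6 -1.5] w 22.9
shift [0.     0.0009 0.0688] turn 0.0015 joints [ 0.84  0.   -0.62  1.96  0.    1.17 -1.35]
```

View pics/s7.png

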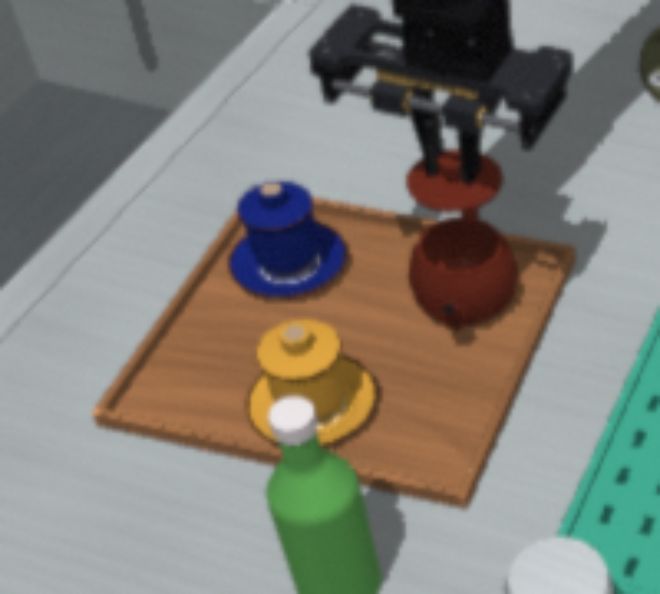

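Both cups are closed. The pot lid hangs level at (455,180) over the mouth at (463,245), and I lower it.

Converted, 0.0687 m / 0.8 = 0.0859, 0.068 m / 0.8 = 0.085.

Emit:
hand_motion(motion=[{"tz":0.0188,"jaw":0.15},{"tz":0.0375,"jaw":0.15},{"tz":0.0563,"jaw":0.15},{"tz":0.0688,"jaw":0.15},{"tz":0.075,"jaw":0.15},{"tz":0.0794,"jaw":0.15},{"tz":0.0819,"jaw":0.15},{"tz":0.0838,"jaw":0.15},{"tz":0.085,"jaw":0.15},{"tz":0.0859,"jaw":0.15},{"tz":0.0859,"jaw":0.15}])

```text
time: 37.35
position: [0.4488, -0.1264, 0.264]
tool_rot: [3.141, 0.0, 0.0]
ft_force: [-0.5, 0.1, -1.5]
grip_width: 0.267
grip_force: 20.0
```

Emit:
hand_motion(motion=[{"tz":0.0006,"jaw":0.15},{"tz":0.0013,"jaw":0.15},{"tz":0.0013,"jaw":0.15}])

```text
time: 37.65
position: [0.4489, -0.1264, 0.2637]
tool_rot: [3.141, 0.0, 0.0]
ft_force: [-2.4, 1.1, 4.9]
grip_width: 0.268
grip_force: 20.0
```

```bash
python3 go.py .4489 -.1265 .0819
```

```text
t 37.65 tip [ 0.449  -0.1265  0.0817] tool x [1.e+00 0.e+00 1.e-04] z [ 1.e-04 -5.e-04 -1.e+00] F [-2.4  1.1  4.9] w 23.4
shift [-0.      0.0001 -0.0002] turn 0.0 joints [ 0.82  0.09 -0.63  2.04  0.06  1.03 -1.4 ]
```

Contact came at the seated height. I release, back away up, and check.

Converted, -0.25 m / 0.8 = -0.3125, -0.23 m / 0.8 = -0.2875.

Emit:
hand_motion(motion=[{"tz":-0.0013,"jaw":0.28},{"tz":-0.0013,"jaw":0.3},{"tz":-0.0013,"jaw":0.35},{"tz":-0.0013,"jaw":0.45},{"tz":-0.0013,"jaw":0.5},{"tz":-0.025,"jaw":0.55},{"tz":-0.0625,"jaw":0.6},{"ty":-0.0375,"tz":-0.1125,"jaw":0.6},{"ty":-0.0875,"tz":-0.1625,"jaw":0.6},{"ty":-0.1375,"tz":-0.1875,"jaw":0.6},{"ty":-0.1938,"tz":-0.1875,"jaw":0.6},{"ty":-0.25,"tz":-0.1875,"jaw":0.6},{"ty":-0.2875,"tz":-0.1875,"jaw":0.6},{"ty":-0.3125,"tz":-0.1875,"jaw":0.6},{"ty":-0.3125,"tz":-0.1875,"jaw":0.6},{"ty":-0.3125,"tz":-0.1875,"jaw":0.6}])

```text
time: 39.25
position: [0.4487, 0.1232, 0.4128]
tool_rot: [3.141, 0.001, -0.0]
ft_force: [-0.6, 0.0, -0.2]
grip_width: 0.6
grip_force: 0.0
```

```bash
python3 - <<'E'
from meas import *
for n in("top","scene"): p,d=snap(n)
cv2.imwrite("pics/s8.png",cv2.resize(p[60:240,130:330,::-1],(660,594)))
for nm,c in(("B",(.464,-.2995)),("Y",(.615,-.1927)),("pot",(.449,-.1265))):
  for cm in("top","scene"):
    K=near(cm,c,.03,.088,.12); F=near(cm,c,.045,.07,.088)
    print(nm,cm,"knob",K[:,:2].mean(0).round(4),K[:,2].max().round(4),"flange mid",((F[:,:2].min(0)+F[:,:2].max(0))/2).round(4),"z",np.percentile(F[:,2],[5,50,95]).round(4))
    if nm!="pot":
      S=near(cm,c,.062,.013,.022); S=S[np.hypot(*(S[:,:2]-c).T)>.042]; print("   saucer",fit(S).round(4))
E
```

```text
B top knob [ 0.4635 -0.2976] 0.0987 flange mid [ 0.4632 -0.2977] z [0.0773 0.0804 0.0836]
   saucer [ 0.4633 -0.3003  0.0495]
B scene knob [ 0.4677 -0.297 ] 0.0986 flange mid [ 0.4669 -0.2984] z [0.0736 0.0797 0.0837]
   saucer [ 0.4653 -0.2991  0.0494]
Y top knob [ 0.6137 -0.1911] 0.0992 flange mid [ 0.6148 -0.192 ] z [0.0774 0.0802 0.0835]
   saucer [ 0.6153 -0.1942  0.0506]
Y scene knob [ 0.618  -0.1907] 0.0995 flange mid [ 0.6161 -0.1909] z [0.0756 0.0795 0.0836]
   saucer [ 0.6158 -0.1926  0.0497]
pot top knob [ 0.4479 -0.1251] 0.0997 flange mid [ 0.4476 -0.1255] z [0.0734 0.076  0.0791]
pot scene knob [ 0.4531 -0.1243] 0.0985 flange mid [ 0.4495 -0.1252] z [0.0727 0.0756 0.0792]
```

View pics/s8.png

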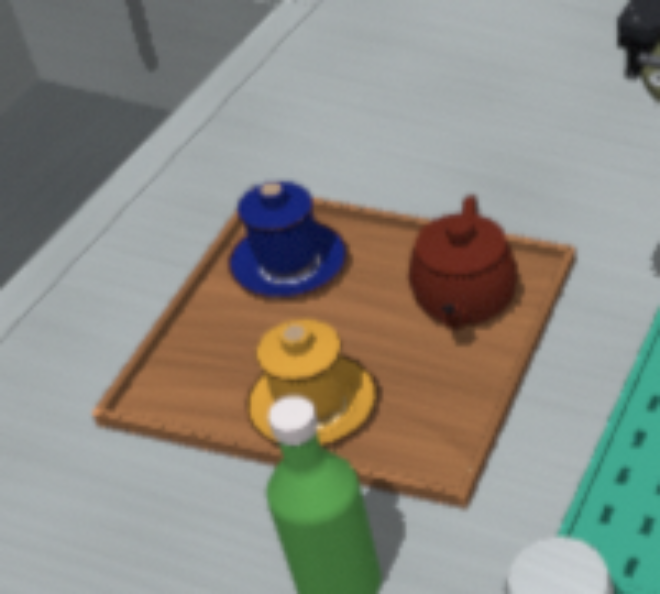

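All three lids sit level at (275,200), (300,345) and (463,240), and the measured knob heights agree with seated lids. I hand the job in.

```bash
python3 -c "
from bench import ctrl
print(ctrl.close_job())"
```

```text
the job is handed in; nothing more can be done
None
```

I handed the job in at about 39 s of the 141 s: both cups stand lidded in their own saucers, within about 2 mm of the middle, and the teapot has its lid back on, all three lids seated by measured height.

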